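Trace the lower bout of a violin template

ROBOT

A 7-joint arm with a two-finger parallel gripper is mounted at the origin on the work surface. World frame = base frame: x ahead of the robot, y to its left, z up, the work surface at z = 0. Lengths are in m, angles in degrees, forces in N, time in s.
With the tool pointing down it reaches from about 0.35 to 0.9 m from the base axis. Payload 19.9 kg.
Tool frame: the origin (TCP) lies between the finger pads; the fingertips stand ahead of it and the grasp point (between the pads) lies 6 mm ahead of it (env.nose_length is the x of the fingertips in the tool frame, in m); x points along the fingers, y is the direction in which the jaws open and shut, and the axes are right-handed (so a half turn about x gives the same grasp; the last joint's range is limited). The gripper opens to 85 mm and grips with 20 to 120 N. Pads are 22 mm wide; open, the fingers measure 114 mm over their backs; the gripper's body (76 mm by 85 mm) begins 54 mm behind the grasp point. The pads swing forward as they close: fully open they stand 13 mm farther back than shut.
Start: joints at [64.716, 23.915, -0.59, 92.452, 0.269, 63.638, -3.037], TCP at [0.243, -0.576, 0.256] pointing down, gripper open.
Joint ranges: [-161.28, 161.28], [-22.2, 115.67], [-73.04, 71.86], [3.21, 147.25], [-68.34, 248.33], [10.77, 114.83], [-161.83, 161.83]. Speed limits (degrees/s): [108.29, 108.29, 136.94, 136.94, 172.46, 172.46, 172.46].

INTERFACE

Orientations are given as a 3x3 rotation matrix whose columns are the frame's x, y, z axes.
In Python, from workcell import env gives the robot as it stands. Calls block until the motion is done:
- env.move_pose(position, orientation): joint-space move of the TCP to a pose.
- env.move_l(position, rot=None, max_speed=0.15): straight line of the TCP; rot=None keeps the orientation; max_speed is the mean speed in m/s.
- env.move_j(angles): joint-space move.
- env.command_gripper(opening, strength=None): finger opening in m; strength is the grip in N (None keeps the last); returns when the fingers have stopped.
- env.hold(seconds).
- env.ik(position, orientation): joint angles nearest the present ones, or None.
- env.grab_frame(name): name is "side" or "top" or "wrist"; returns a dict with "image" (420x560x3 uint8, red, green, blue), "fovy" (degrees; the focal length in pixels is half the picture's height over the tangent of half this angle, whatever the lens; pixels are square), "cx", "cy" (the principal point, pixels), "k1" (the pictures are not rectified: a ray, as slopes to the right and down, at radius r is drawn at 1 + k1 r^2 times it, then the intrinsics apply), "R" (3x3) and "t" (3): a world point X has camera coordinates R X + t. Camera axes: x right, y down, z forward; pixel columns grow to the right and rows downward; lengths in m; the calibration is good to about 2 mm. A picture is of the moment at which its call begins. There is no depth.
A pose or a line that the arm cannot do raises env.Unreachable and nothing moves.
- env.finish_job(): hands the job in, once; it reports no verdict.
Readings, each from a call of its own:
- env.get_time(): time.
- env.get_qpos(): joint angles.
- env.get_dq(): joint speeds.
- env.get_joint_torque(): joint torques, N m.
- env.get_eef_pos(): TCP position.
- env.get_tcp_rot(): TCP orientation.
- env.get_ft_force(): force on the tool from outside, world axes, zero at the start.
- env.get_ft_torque(): the same for the moment, N m.
- env.get_gripper_width(): finger opening in m.
Only numpy, scipy, OpenCV 4.12 (cv2) and the standard library are available. Lean on these libraries where they do the work, as an engineer would, in place of code of your own. Each camera call takes 0.05 s, during which the arm holds its last target.

TASK

Take the tracing stylus out of the tool block and, in one unbroken line, trace the lower bout of the violin template onto the maple: start beside the template's lower corner, go round the bout and finish at its bottom end by the centre joint, holding the point lightly on the wood and lightly against the template's edge all the way. Then stand the stylus back in the hole it came from, and leave everything else as it lies.

Things in the scene. Friction and masses are not known exactly. Their poses are not given: they have to be found in the camera images.
- stylus: Tracing stylus: square pale-wood handle 14 x 14 x 52 mm, brass ferrule 18 mm across, below it a plain round steel rod 5 mm thick with a rounded nose. Origin: the end of the nose; z up along the rod; x, y square to the handle's flats. Above the origin: rod 0 to 40, ferrule 40 to 48, handle 48 to 100 mm. About 60 g. Stands upright in one of the block's holes, ferrule on the block's top.
- block: Fixed dark-wood tool block, 200 (x) x 66 (y) x 55 (z) mm, origin at the centre of its underside. Three upright holes at least 11 mm across and 47 mm deep on its long middle line, at x = -62, 0 and +62 mm, hold the stylus, the knife and the gouge in any order; only handles and ferrules show.
- template: Fixed aluminium half template of a violin, 5 mm thick, half-round edge, rigid; a few newtons against it are right, 10 N would shift it. Origin: on the maple's face at the outline's bottom end; y along the straight centre joint to the top end (355 mm), x away from the curved side, z up. Two brass weights hold it on the maple: 48 mm across, tops 39 mm up, at (x, y) (-42, 70), (-40, 285) mm.
- bout_widest (a point): Widest point of the lower bout's edge, on the maple's face. The drawing puts the edge on a smooth curve through these (u, v) mm (template y = u, x = -v); the hand-filed edge runs up to 2.5 mm inside or outside it: (0, 0), (1, 15), (4, 33), (11, 54), (23, 75), (40, 92), (57, 101), (74, 104), (90, 101), (104, 96), (115, 91), (123, 90), (130, 92), (136, 95) = corner tip.
- lower_corner (a point): Tip of the template's lower corner, on the maple's face (x -95, y 136 mm in the template's frame); the tracing starts beside it, on the lower bout's side, within about 25 mm of the tip.
- bottom_end (a point): Bottom end of the template's curved edge at the centre joint, on the maple's face; the tracing ends beside it, within about 10 mm.
- bout_centre (a point): Centre, on the maple's face (template x -54, y 71 mm), of the circle of radius 50 mm that follows the edge's bulge from y 26 to y 106 mm to within 2.1 mm.
- bottom_centre (a point): Centre, on the maple's face (template x 27, y 171 mm), of the circle of radius 178 mm that follows the bottom curve of the edge from x -78 to x -18 mm to within 1.1 mm.
- blank: Fixed maple back blank, two bookmatched boards, 234 (x) x 385 (y) mm, flat hard top face 28 mm above the bench (15 N on the nose dents it), on a plywood work board 290 x 450 mm. Origin on the bench below the outline's bottom end, axes as the template's to 0.01 rad; the maple runs from y -15 to 370 and x -117 to 117 mm.
- knife: Bystander in the block: flat brown wood handle 24 x 13 x 54 mm, top 60 mm above the block; leave alone.
- gouge: Bystander in the block: turned, bulged brown wood handle 27 mm thick, top 60 mm above the block; leave alone.
- plane: Bystander lying on the bare half of the blank: small brass finger plane, 26 x 62 mm, 40 mm high; leave alone.
- spool: Bystander standing on the bare half of the blank: wooden spool clamp, 32 mm across, 67 mm high; leave alone.
- varnish: Bystander on the bench: amber bottle 56 mm across, 110 mm high; leave alone.
- glue_jar: Bystander on the bench: clear jar 68 mm across, 75 mm high; leave alone.
- caliper: Bystander on the bench: steel caliper 200 mm long, lying; leave alone.

How it is judged (in metres and radians):
On the way, in this order (a step that is already met when the one before it is completed fails the run):
1. the stylus's point rests on the maple and bears against the template's edge beside the lower corner (contact force between stylus and template above 0.2 N and contact force between stylus and blank above 0.2 N and y of stylus in the frame of template between 0.108 and 0.137 m and x of stylus in the frame of template between -0.11 and -0.086 m), for 0.1 s.
2. the stylus's point rests on the maple and bears against the template's edge above the widest part of the lower bout (contact force between stylus and template above 0.2 N and contact force between stylus and blank above 0.2 N and y of stylus in the frame of template between 0.086 and 0.098 m and x of stylus in the frame of template between -0.115 and -0.09 m), for 0.1 s.
3. the stylus's point rests on the maple and bears against the template's edge at the widest part (contact force between stylus and template above 0.2 N and contact force between stylus and blank above 0.2 N and y of stylus in the frame of template between 0.066 and 0.078 m and x of stylus in the frame of template between -0.115 and -0.09 m), for 0.1 s.
4. the stylus's point rests on the maple and bears against the template's edge below the widest part (contact force between stylus and template above 0.2 N and contact force between stylus and blank above 0.2 N and y of stylus in the frame of template between 0.042 and 0.054 m and x of stylus in the frame of template between -0.115 and -0.085 m), for 0.1 s.
5. the stylus's point rests on the maple and bears against the template's edge on the turn of the bout (contact force between stylus and template above 0.2 N and contact force between stylus and blank above 0.2 N and y of stylus in the frame of template between 0.017 and 0.029 m and x of stylus in the frame of template between -0.095 and -0.063 m), for 0.1 s.
6. the stylus's point rests on the maple and bears against the template's edge past the turn, on the bottom curve (contact force between stylus and template above 0.2 N and contact force between stylus and blank above 0.2 N and y of stylus in the frame of template between -0.005 and 0.025 m and x of stylus in the frame of template between -0.06 and -0.048 m), for 0.1 s.
7. the stylus's point rests on the maple and bears against the template's edge half way along the bottom curve (contact force between stylus and template above 0.2 N and contact force between stylus and blank above 0.2 N and y of stylus in the frame of template between -0.008 and 0.02 m and x of stylus in the frame of template between -0.039 and -0.027 m), for 0.1 s.
8. the stylus's point rests on the maple and bears against the template's edge at the bottom end, by the centre joint (contact force between stylus and template above 0.2 N and contact force between stylus and blank above 0.2 N and y of stylus in the frame of template between -0.012 and 0.01 m and x of stylus in the frame of template between -0.015 and 0.001 m), for 0.1 s.
At the end, for the whole second after the job is handed in: The whole lower bout has been traced and the stylus stands still and upright (within 0.12 rad) in the hole it came from, fully down, within 6 mm of where it started (distance of stylus from where it was at the start of the episode below 0.006 m and angle between stylus's own z axis and vertical below 0.12 rad and linear speed of stylus below 0.02 m/s); the robot touches nothing.
It fails at once if the stylus is pushed against the template with more than 10 N (it would shift the template or bruise its edge) (contact force between stylus and template above 10 N).
It fails at once if the stylus is pressed on the maple with more than 15 N (it would dent the wood) (contact force between stylus and blank above 15 N).
It fails at once if on the lower bout between its ends the point, down on the maple, strays some 5 mm from the template's edge (z of stylus in the frame of template below 0.003 m and ((y of stylus in the frame of template between 0.03 and 0.106 m and x of stylus in the frame of template below -0.06 m and horizontal distance between stylus and bout_centre between 0.0573 and 0.0653 m) or (x of stylus in the frame of template between -0.075 and -0.02 m and y of stylus in the frame of template below 0.03 m and horizontal distance between stylus and bottom_centre between 0.1856 and 0.1936 m))).
It fails at once if on the lower bout between its ends the point is lifted 4 to 12 mm off the maple at the edge (a broken line) (z of stylus in the frame of template between 0.004 and 0.012 m and ((y of stylus in the frame of template between 0.03 and 0.106 m and x of stylus in the frame of template below -0.06 m and horizontal distance between stylus and bout_centre between 0.0493 and 0.0573 m) or (x of stylus in the frame of template between -0.075 and -0.02 m and y of stylus in the frame of template below 0.03 m and horizontal distance between stylus and bottom_centre between 0.1776 and 0.1856 m))).
It fails at once if another tool or thing on the bench is moved by more than 20 mm (distance of any of knife, gouge, plane, spool, varnish, glue_jar, caliper from where it was at the start of the episode above 0.02 m).
It also fails if it takes over 72 s, if anything falls off the work surface, if the arm or the gripper's body presses on something with over 40 N, if the wrist force passes 120 N, or if a joint passes its speed limit or range.

## Working session

There is one attempt and no reset: what is moved stays moved. The work goes in short steps, each a Python script; the robot and the scene stay as the last script left them, time stands still between calls to the robot, and variables do not carry over. Pictures are saved under pics/ and viewed, and the job is handed in when it is done.

```bash
ls; mkdir -p pics
python3 - <<'E'
from workcell import env
import cv2
print(env.get_time(),env.get_eef_pos(),env.nose_length,env.get_gripper_width())
for n in ["side","top","wrist"]:
    f=env.grab_frame(n)
    cv2.imwrite(f"pics/{n}0.png",f["image"][:,:,::-1])
    print(n,f["fovy"],f["cx"],f["cy"],f["k1"],f["R"],f["t"])
E
```

```text
pics
0.0 [ 0.24315585 -0.5753874   0.25564999] 0.025 0.08555512727888291
side 50.91928013131805 273.08709819966083 217.55943065173793 -0.01582175391972973 [[-0.94162736 -0.33662291 -0.0047889 ]
 [-0.23412378  0.66499824 -0.70919913]
 [ 0.24191729 -0.6666801  -0.70499196]] [0.55770204 0.14057648 0.98687815]
top 49.396068150703755 275.2135703799002 213.36669893953248 -0.0031896653382339673 [[-0.02388339 -0.9996619  -0.0102794 ]
 [-0.9847096   0.02529848 -0.17235716]
 [ 0.17255894  0.00600575 -0.98498089]] [0.07917627 0.58033815 1.00745532]
wrist 58.27182747702019 277.7909700912321 210.29343329181867 0.014141981129056135 [[ 3.90964214e-01 -9.20405461e-01 -8.78139391e-04]
 [-8.82893474e-01 -3.75299363e-01  2.82222433e-01]
 [-2.60088634e-01 -1.09563568e-01 -9.59348595e-01]] [-0.62421291 -0.0373663   0.37922492]
```

View pics/side0.png

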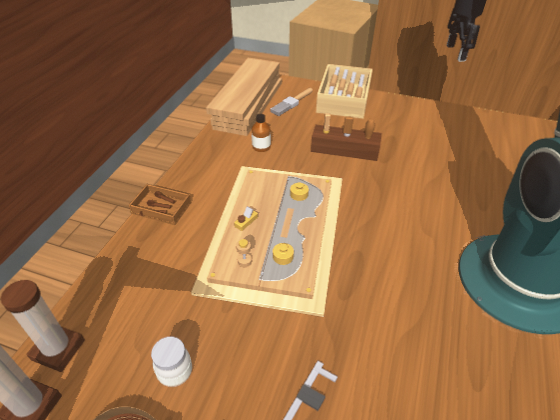

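View pics/top0.png

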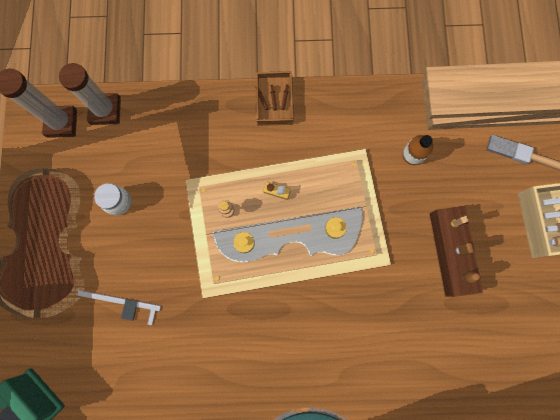

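View pics/wrist0.png

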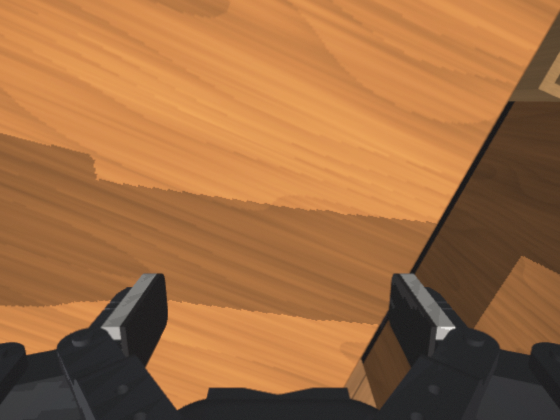

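Run:
```python
import cv2
a=cv2.imread("pics/top0.png")
cv2.imwrite("pics/top0a.png",cv2.resize(a[195:275,200:380],None,fx=4.4,fy=4.4,interpolation=cv2.INTER_CUBIC))
cv2.imwrite("pics/top0b.png",cv2.resize(a[195:305,420:500],None,fx=5,fy=5,interpolation=cv2.INTER_CUBIC))
a=cv2.imread("pics/side0.png")
cv2.imwrite("pics/side0b.png",cv2.resize(a[90:170,300:400],None,fx=6,fy=6,interpolation=cv2.INTER_CUBIC))
```

```text
(no output)
```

View pics/top0a.png

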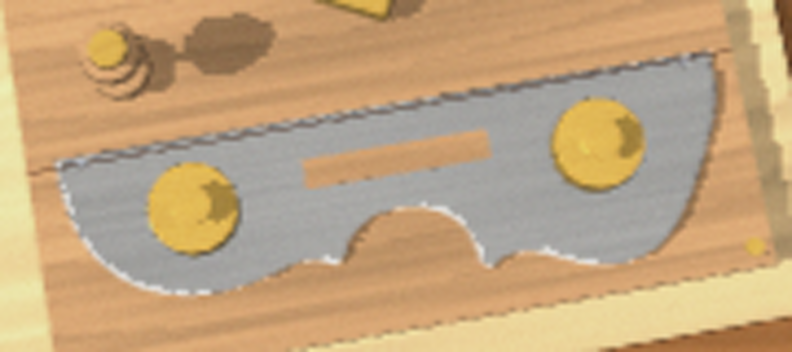

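View pics/top0b.png

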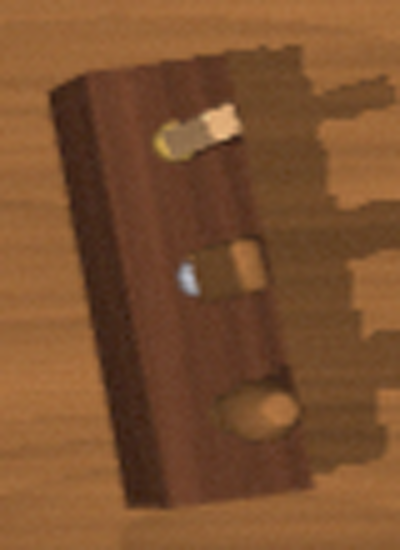

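View pics/side0b.png

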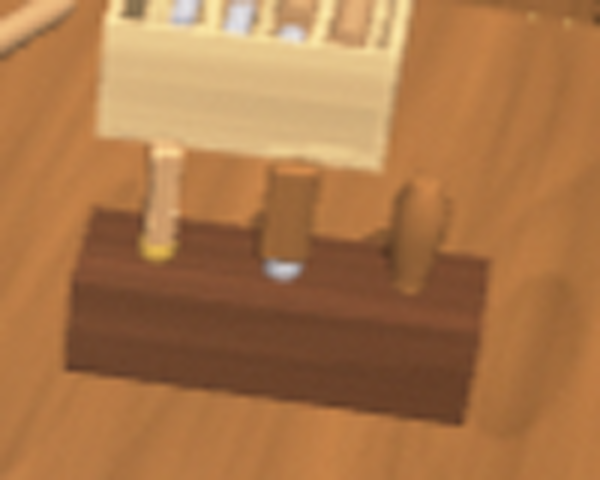

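```bash
cat > h.py <<'E'
import numpy as np, cv2, json
from workcell import env
def K(f):
    h=f["image"].shape[0]; fl=h/2/np.tan(np.radians(f["fovy"])/2); return fl
def ray(f,px):
    fl=K(f); d=np.array([(px[0]-f["cx"])/fl,(px[1]-f["cy"])/fl]); s=d.copy()
    for _ in range(20): s=d/(1+f["k1"]*(s@s))
    R=np.array(f["R"]); C=-R.T@np.array(f["t"]); v=R.T@np.array([s[0],s[1],1.]); return C,v
def onz(f,px,z):
    C,v=ray(f,px); return C+v*(z-C[2])/v[2]
def proj(f,X):
    c=np.array(f["R"])@np.asarray(X,float)+np.array(f["t"]); s=c[:2]/c[2]; s=s*(1+f["k1"]*(s@s)); fl=K(f)
    return np.array([f["cx"]+fl*s[0],f["cy"]+fl*s[1]])
def tri(obs):
    A=np.zeros((3,3));b=np.zeros(3)
    for f,px in obs:
        C,v=ray(f,px); v/=np.linalg.norm(v); P=np.eye(3)-np.outer(v,v); A+=P; b+=P@C
    return np.linalg.solve(A,b)
def grab(n,name):
    f=env.grab_frame(n); cv2.imwrite(f"pics/{name}.png",f["image"][:,:,::-1])
    g={k:(np.array(v).tolist()) for k,v in f.items() if k!="image"}; json.dump(g,open(f"pics/{name}.json","w")); return f
def load(name):
    g=json.load(open(f"pics/{name}.json")); g["image"]=cv2.imread(f"pics/{name}.png"); return g
def crop(name,out,x0,y0,x1,y1,s):
    a=cv2.imread(f"pics/{name}.png"); cv2.imwrite(f"pics/{out}.png",cv2.resize(a[y0:y1,x0:x1],None,fx=s,fy=s,interpolation=cv2.INTER_CUBIC))
def down(th):  # tool x down, jaw axis y at angle th (rad) in the world
    x=np.array([0,0,-1.]); y=np.array([np.cos(th),np.sin(th),0]); return np.column_stack([x,y,np.cross(x,y)])
E
python3 - <<'E'
from h import *
f=grab("top","t0"); s=grab("side","s0"); w=grab("wrist","w0")
print("tcp rot",env.get_tcp_rot(), "cam",-np.array(w["R"]).T@w["t"])
for n,p in dict(bot=(362.5,208.6),top=(213.6,232.5),corner=(200+490/4.4,195+265/4.4)).items(): print(n,onz(f,p,.033))
def B(x,y): return (420+x/5,195+y/5)
def S(x,y): return (300+x/6,90+y/6)
print("ferr",onz(f,B(167,145),.06),onz(s,S(159,252),.06)); print("handle top",tri([(f,B(224,122)),(s,S(167,146))]))
print("block corners", [onz(f,B(*p),.055) for p in [(90,75),(240,50),(315,487),(165,505)]])
E
```

```text
tcp rot [[-2.21698259e-04  3.89212567e-01 -9.21147940e-01]
 [ 3.76017168e-04 -9.21147866e-01 -3.89212626e-01]
 [-9.99999905e-01 -4.32655201e-04  5.78662712e-05]] cam [ 0.30971829 -0.54707515  0.37406987]
bot [ 0.59135897 -0.14107503  0.033     ]
top [0.54344236 0.21031804 0.033     ]
corner [ 0.48460028 -0.01654557  0.033     ]
ferr [ 0.54547488 -0.34079559  0.06      ] [ 0.54449359 -0.33515735  0.06      ]
handle top [ 0.54757721 -0.34592283  0.11277184]
block corners [array([ 0.5796258 , -0.31033515,  0.055     ]), array([ 0.58955193, -0.3803235 ,  0.055     ]), array([ 0.39046177, -0.39458115,  0.055     ]), array([ 0.3841917 , -0.32712468,  0.055     ])]
```

Run:
```python
from h import *
t=env.get_time()
th=np.radians(-85.4)
env.move_pose([0.47,-0.345,0.27],down(th)); print(env.get_time()-t,env.get_eef_pos())
grab("wrist","w1")
t=env.get_time()
env.move_pose([0.46,-0.06,0.27],down(th)); print(env.get_time()-t,env.get_eef_pos())
grab("wrist","w2"); print(env.get_qpos())
```

```text
1.2333 [ 0.46925342 -0.34614431  0.26996379]
1.1 [ 0.46026843 -0.06134276  0.27005799]
[ 16.6066701    6.9360779  -13.79005649 113.14086315   1.90828461
  60.13276138 -83.55536327]
```

View pics/w1.png

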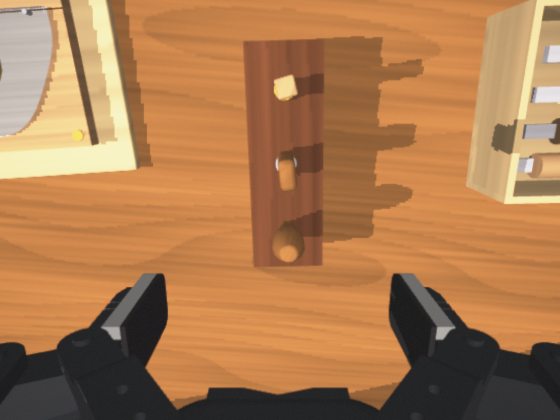

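View pics/w2.png

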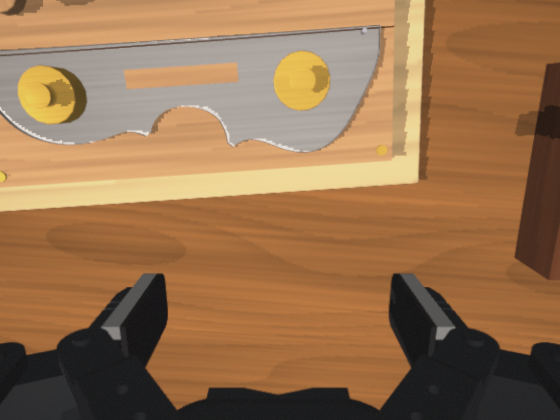

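Run:
```python
from h import *
crop("w2","w2a",210,15,410,165,4)
crop("w1","w1a",235,30,335,130,6)
crop("w1","w1b",235,130,335,275,4)
```

```text
(no output)
```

View pics/w2a.png

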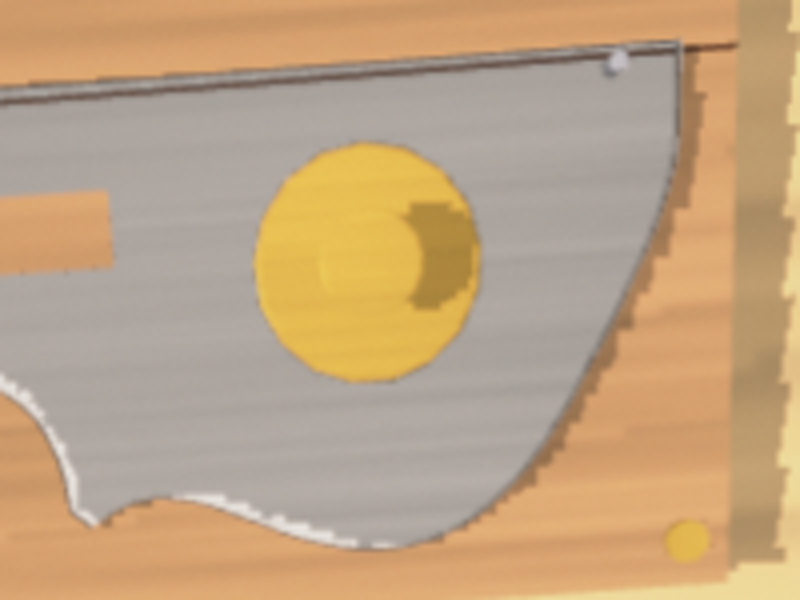

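View pics/w1a.png

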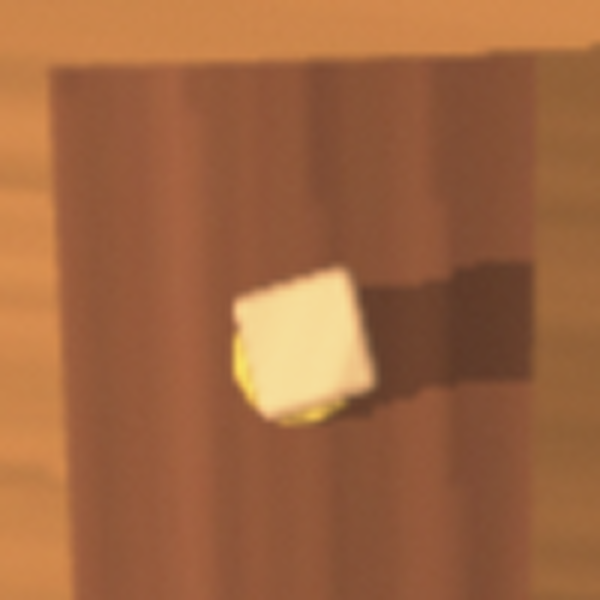

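View pics/w1b.png

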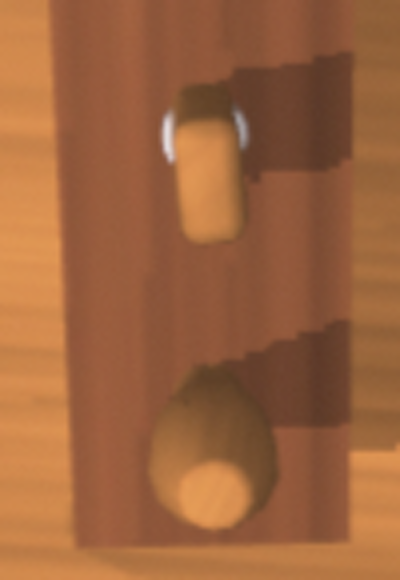

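Run:
```python
from h import *
f=load("w1")
c=np.array([onz(f,(235+x/6,30+y/6),.115) for x,y in [(237,298),(345,266),(375,383),(268,416)]])
print(c, c.mean(0)); 
d=c-np.roll(c,-1,0); print([ (np.linalg.norm(v), np.degrees(np.arctan2(v[1],v[0]))) for v in d])
bc=np.array([onz(f,p,.055) for p in [(235+50/6,30+68/6),(235+533/6,30+55/6),(235+350/4,130+541/4),(235+77/4,130+547/4)]])
print("block",bc,bc.mean(0)); m0=(bc[0]+bc[1])/2;m1=(bc[2]+bc[3])/2;u=(m0-m1);print(np.linalg.norm(u),np.degrees(np.arctan2(u[1],u[0])), bc.mean(0)+u/np.linalg.norm(u)*.062)
g=load("w2")
P=lambda x,y,z=.033:onz(g,(210+x/4,15+y/4),z)
bot=P(680,42); cor=P(97,526); wid=P(390,548); print("bot",bot,"corner",cor,"wid",wid)
# joint line
a=P(100,88);b=P(600,48);v=a-b;print("joint ang",np.degrees(np.arctan2(v[1],v[0])))
a=P(100,97);b=P(600,57);v=a-b;print("joint ang",np.degrees(np.arctan2(v[1],v[0])))
hsv=cv2.cvtColor(g["image"],cv2.COLOR_BGR2HSV); 
m=(hsv[...,1]<60).astype(np.uint8); cv2.imwrite("pics/mask.png",m*255)
```

```text
[[ 0.55378971 -0.33667611  0.115     ]
 [ 0.55819853 -0.34863861  0.115     ]
 [ 0.54586368 -0.35325379  0.115     ]
 [ 0.54124119 -0.34126124  0.115     ]] [ 0.54977328 -0.34495744  0.115     ]
[(np.float64(0.012749074227422528), np.float64(110.23152062528834)), (np.float64(0.013169974753336504), np.float64(20.513752534698824)), (np.float64(0.01285257252201143), np.float64(-68.92099086953586)), (np.float64(0.013359968258958755), np.float64(-159.9280972893525))]
block [[ 0.58373645 -0.30846735  0.055     ]
 [ 0.59061565 -0.37341785  0.055     ]
 [ 0.39200191 -0.39526528  0.055     ]
 [ 0.38512278 -0.32989843  0.055     ]] [ 0.4878692  -0.35176223  0.055     ]
0.19978904199825126 6.217933564122233 [ 0.54950446 -0.34504697  0.055     ]
bot [ 0.59941428 -0.13748114  0.033     ] corner [ 0.48687164 -0.01797088  0.033     ] wid [ 0.48728253 -0.0867983   0.033     ]
joint ang 98.74453532773533
joint ang 98.7518344338724
```

View pics/mask.png

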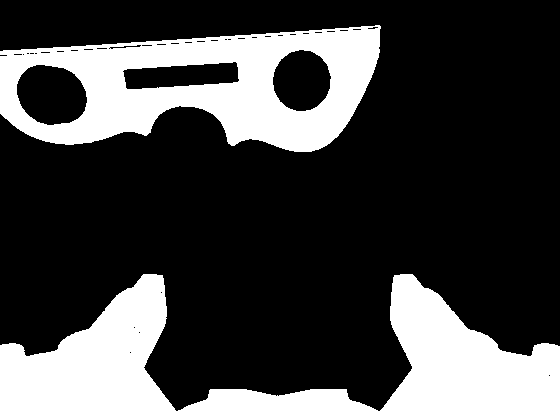

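Run:
```python
from h import *
t=load("t0"); s=load("s0")
for P in [(.5994,-.1375,.033),(.4869,-.018,.033),(.5496,-.345,.115)]:
    print(proj(t,P),proj(s,P))
p=proj(t,(.5994,-.1375,.033)); print((p-[200,195])*4.4)
crop("s0","s0a",240,160,345,300,4)
# fit contour
g=load("w2"); hsv=cv2.cvtColor(g["image"],cv2.COLOR_BGR2HSV); m=(hsv[...,1]<60).astype(np.uint8); m[200:]=0
cs,_=cv2.findContours(m,cv2.RETR_EXTERNAL,cv2.CHAIN_APPROX_NONE); c=max(cs,key=cv2.contourArea)[:,0]
W=np.array([onz(g,p,.032)[:2] for p in c])
from scipy.interpolate import CubicSpline
uv=np.array([(0,0),(1,15),(4,33),(11,54),(23,75),(40,92),(57,101),(74,104),(90,101),(104,96),(115,91),(123,90),(130,92),(136,95)])/1000.
q=np.column_stack([-uv[:,1],uv[:,0]]); d=np.r_[0,np.cumsum(np.linalg.norm(np.diff(q,axis=0),axis=1))]
cs=CubicSpline(d,q); ss=np.linspace(0,d[-1],600); Q=cs(ss)
from scipy.spatial import cKDTree
from scipy.optimize import least_squares
def tf(p): 
    R=np.array([[np.cos(p[2]),-np.sin(p[2])],[np.sin(p[2]),np.cos(p[2])]]); return (W-p[:2])@R
kt=cKDTree(Q); lo=-1
T=cs(ss,1);T/=np.linalg.norm(T,axis=1)[:,None];N=np.column_stack([T[:,1],-T[:,0]]) 
p0=np.array([.5994,-.1375,np.radians(8.75)])
x=tf(p0); print("extent",x.min(0),x.max(0))
# joint line pts: x near 0
def res(p,full=False):
    x=tf(p); sel=(x0[:,1]<.134)&(x0[:,1]>-.01)&(x0[:,0]<-.006)&(x0[:,1]>-.01)
    dd,i=kt.query(x[sel]); e=np.einsum('ij,ij->i',x[sel]-Q[i],N[i])
    if full: return x[sel],e
    return e
x0=tf(p0); X,e=res(p0,True); print("resid at p0 (mm)"); o=np.argsort(X[:,1]); 
for k in o[::8]: print(np.round(X[k]*1000,1),round(e[k]*1000,2))
r=least_squares(res,p0); print(r.x,np.degrees(r.x[2]),np.std(r.fun))
```

```text
[360.79059838 205.28963328] [287.56990405 175.45446597]
[311.95367758 254.21958791] [315.48770401 214.01333279]
[464.68153135 218.26474131] [327.17764253 113.70349503]
[707.47863286  45.27438642]
extent [-0.10254036 -0.00025687] [0.00357141 0.34419032]
resid at p0 (mm)
[-20.8   0.5] -1.24
[-12.8   0.5] -0.26
[-6.4  0.6] 0.27
[-26.4   2.2] -0.43
[-30.4   3.9] 0.5
[-37.6   6.5] 1.31
[-44.9  10.1] 2.49
[-51.5  12.8] 2.63
[-58.2  16.4] 3.18
[-64.8  21. ] 4.03
[-71.6  24.8] 3.44
[-78.4  29.5] 2.9
[-85.3  34.2] 1.52
[-91.2  40.9] 1.16
[-97.1  48.5] 0.17
[-100.3   56.1] 0.38
[-102.5   63.8] 0.4
[-102.    71.3] 1.97
[-101.4   78.8] 2.12
[-99.   86.2] 2.92
[-96.6  93.5] 3.16
[-93.3 100.8] 3.76
[-90.  108.1] 3.58
[-87.6 115.3] 3.14
[-87.1 122.8] 2.88
[-88.4 130.4] 3.48
[ 0.60147058 -0.1372023   0.14489297] 8.301755569954382 0.0013263730874138154
```

View pics/s0a.png

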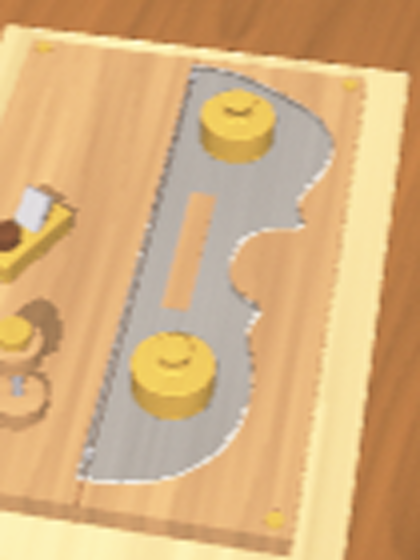

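Run:
```python
from h import *
t=env.get_time()
th=np.radians(-69.7)
env.move_pose([0.545,-0.10,0.27],down(th)); grab("wrist","w3"); print(env.get_eef_pos())
env.command_gripper(0.04); 
env.move_pose([0.5496,-0.345,0.19],down(th)); env.hold(.2); grab("wrist","w4"); print(env.get_eef_pos(),env.get_time()-t,env.get_gripper_width(),env.get_time())
print(env.get_ft_force())
```

```text
[ 0.54468377 -0.10067533  0.26947272]
[ 0.55019389 -0.34397485  0.19059785] 2.2834000000000003 0.040072403021555375 5.0167
[ 0.14431427 -0.13647039 -0.95721806]
```

View pics/w3.png

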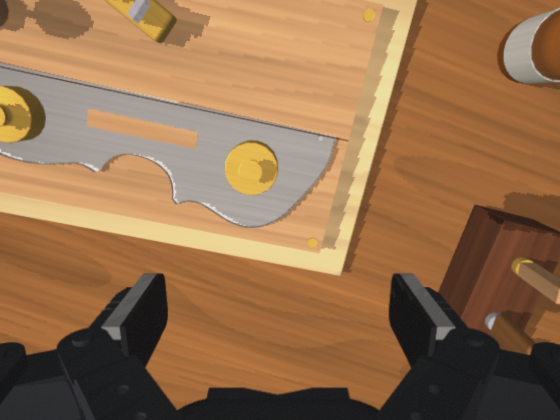

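View pics/w4.png

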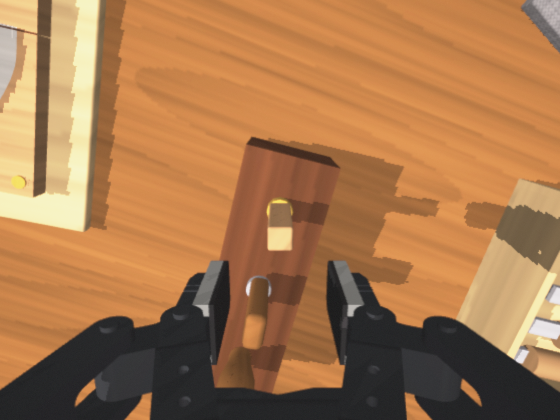

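Run:
```python
from h import *
crop("w3","w3a",160,110,360,250,4)
f=load("w4"); crop("w4","w4a",255,190,305,260,8)
print(onz(f,(280,239),.115), onz(f,(278,208),.062))
```

```text
[ 0.54975799 -0.34493396  0.115     ] [ 0.55173829 -0.34308846  0.062     ]
```

View pics/w3a.png

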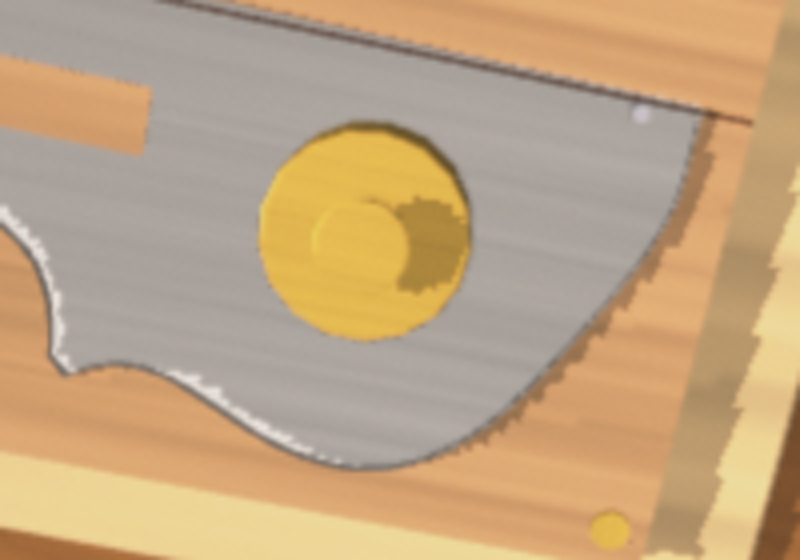

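View pics/w4a.png

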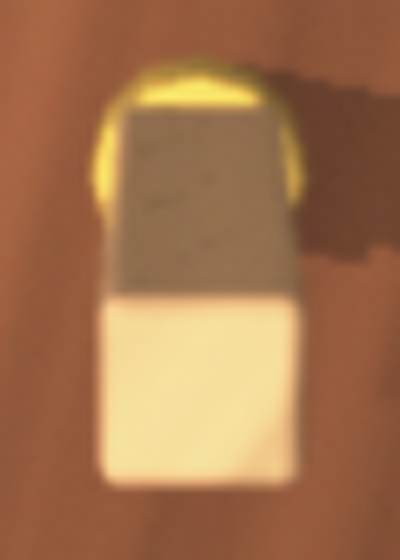

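```bash
cat > fit.py <<'E'
from h import *
from scipy.interpolate import CubicSpline
from scipy.spatial import cKDTree
from scipy.optimize import least_squares
uv=np.array([(0,0),(1,15),(4,33),(11,54),(23,75),(40,92),(57,101),(74,104),(90,101),(104,96),(115,91),(123,90),(130,92),(136,95)])/1000.
q=np.column_stack([-uv[:,1],uv[:,0]]); d=np.r_[0,np.cumsum(np.linalg.norm(np.diff(q,axis=0),axis=1))]
cs=CubicSpline(d,q); ss=np.linspace(0,d[-1],600); Q=cs(ss)
T=cs(ss,1);T/=np.linalg.norm(T,axis=1)[:,None];N=np.column_stack([-T[:,1],T[:,0]])*-1
if N[300]@np.array([-1,0])<0: N=-N
kt=cKDTree(Q)
def contour(name,rows,z=.032):
    g=load(name); hsv=cv2.cvtColor(g["image"],cv2.COLOR_BGR2HSV); m=(hsv[...,1]<60).astype(np.uint8); m[rows:]=0
    c,_=cv2.findContours(m,cv2.RETR_EXTERNAL,cv2.CHAIN_APPROX_NONE); c=max(c,key=cv2.contourArea)[:,0]
    return np.array([onz(g,p,z)[:2] for p in c])
def tf(W,p):
    R=np.array([[np.cos(p[2]),-np.sin(p[2])],[np.sin(p[2]),np.cos(p[2])]]); return (W-p[:2])@R
E
python3 - <<'E'
from fit import *
g=load("w3"); P=lambda x,y,z=.033:onz(g,(160+x/4,110+y/4),z)
print("bot",P(703,112),"cor",P(68,374)); a=P(185,3);b=P(690,110);v=a-b;print("ang",np.degrees(np.arctan2(v[1],v[0]))-90)
for n,rows in (("w2",200),("w3",240)):
    W=contour(n,rows); p0=np.array([.5994,-.1375,np.radians(8.75)]) if n=="w2" else np.array([*P(703,112)[:2],np.radians(8.75)])
    x0=tf(W,p0); sel=(x0[:,1]<.132)&(x0[:,1]>-.01)&(x0[:,0]<-.008)&(x0[:,0]>-.13)
    def res(p,full=0):
        x=tf(W[sel],p); dd,i=kt.query(x); e=np.einsum('ij,ij->i',x-Q[i],N[i]); return (x,e) if full else e
    r=least_squares(res,p0); print(n,r.x,np.degrees(r.x[2]),np.std(r.fun))
    for p in (p0,r.x):
        X,e=res(p,1); s=ss[kt.query(X)[1]]; b=np.linspace(0,ss[-1],14); k=np.digitize(s,b); print([round(1000*e[k==j].mean(),1) if (k==j).any() else None for j in range(1,14)])
    # joint line and corner tip
    x=tf(W,p0); j=(abs(x[:,0])<.008)&(x[:,1]>.02)&(x[:,1]<.2); l=np.polyfit(x[j,1],x[j,0],1); print("joint fit",l, "ang",np.degrees(p0[2])-np.degrees(l[0]))
E
```

```text
bot [ 0.59901032 -0.1381435   0.033     ] cor [ 0.4873124  -0.01748422  0.033     ]
ang 8.587287756773875
w2 [ 0.60144859 -0.1372133   0.14459539] 8.284705468714636 0.0013392189207121269
[np.float64(0.2), np.float64(0.4), np.float64(-1.3), np.float64(-3.1), np.float64(-3.6), np.float64(-2.6), np.float64(-1.0), np.float64(-0.2), np.float64(-1.4), np.float64(-2.6), np.float64(-3.7), np.float64(-3.6), np.float64(-3.1)]
[np.float64(0.3), np.float64(1.0), np.float64(-0.2), np.float64(-1.7), np.float64(-2.0), np.float64(-0.7), np.float64(1.2), np.float64(2.4), np.float64(1.2), np.float64(-0.2), np.float64(-1.4), np.float64(-0.9), np.float64(0.1)]
joint fit [0.00866329 0.00036481] ang 8.253630242389846
w3 [ 0.60148991 -0.13745411  0.14594426] 8.361990143982283 0.001290049322549244
[np.float64(-0.4), np.float64(-0.2), np.float64(-1.7), np.float64(-3.6), np.float64(-4.1), np.float64(-3.0), np.float64(-1.5), np.float64(-1.0), np.float64(-1.9), np.float64(-2.9), np.float64(-4.1), np.float64(-3.9), np.float64(-3.7)]
[np.float64(0.1), np.float64(0.7), np.float64(-0.3), np.float64(-1.8), np.float64(-2.1), np.float64(-0.8), np.float64(1.2), np.float64(2.0), np.float64(1.2), np.float64(-0.1), np.float64(-1.5), np.float64(-0.9), np.float64(-0.2)]
joint fit [0.00870978 0.00076866] ang 8.250966371611062
```

Run:
```python
from h import *
th=np.radians(-69.7); R=down(th)
tgt=np.array([0.5497,-0.345,0.095])
env.move_l(tgt-[0.0004,0.0008,0]); env.hold(.2); p=env.get_eef_pos(); print(p, p-tgt)
env.command_gripper(0.0,80); env.hold(.2); print(env.get_gripper_width(),env.get_ft_force(),env.get_ft_torque(),env.get_eef_pos(),env.get_time())
grab("wrist","w5")
np.save("grasp.npy",env.get_eef_pos()); np.save("graspR.npy",env.get_tcp_rot())
```

```text
[ 0.54972653 -0.34605855  0.09602531] [ 2.65349080e-05 -1.05854613e-03  1.02530688e-03]
0.013030206502005955 [-2.49942852  0.67345564  5.53008677] [ 0.11153489  0.28538014 -0.00625883] [ 0.54943387 -0.3459286   0.09545203] 6.55
```

View pics/w5.png

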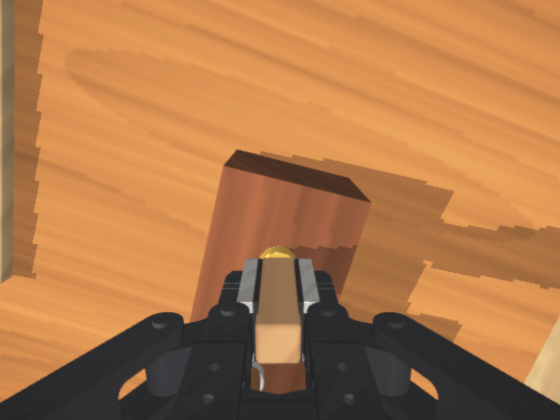

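Run:
```python
from h import *
p=np.load("grasp.npy")
env.move_l([p[0],p[1],0.20],max_speed=.1); env.hold(.2)
for i in range(3): print(env.get_ft_force(),env.get_time()); env.hold(.05)
print(env.get_eef_pos(),env.get_gripper_width())
t=env.get_time(); env.move_pose([0.47,-0.05,0.20],down(np.radians(-69.7))); print(env.get_time()-t,env.get_eef_pos())
for dz in (.003,.003,0.001):
    t=env.get_time(); q=env.get_eef_pos(); env.move_l([.47,-.05,.2-dz],max_speed=.02); print(env.get_time()-t,env.get_eef_pos()-q,env.get_ft_force())
grab("wrist","w6"); grab("side","s6")
crop("s6","s6a",230,100,370,260,4)
```

```text
[ 0.53733843 -0.1101426  -1.16384555] 8.0
[-0.03188653 -0.59248507 -0.58562866] 8.05
[ 0.19202987 -0.97419406 -1.44284425] 8.1
[ 0.54940959 -0.34589215  0.19980556] 0.013222430396978485
1.174999999999999 [ 0.47058872 -0.05107599  0.20011853]
0.3000000000000007 [-0.00053269  0.00056841 -0.00344112] [ 0.38011513 -0.29327491 -0.82249598]
0.25 [-3.16889232e-05  4.65278185e-04  3.29107324e-04] [-0.15203856  0.5142689  -0.9800444 ]
0.25 [6.32655328e-05 3.15999027e-05 2.16887020e-03] [ 0.27466015  0.50310071 -0.53336281]
```

View pics/w6.png

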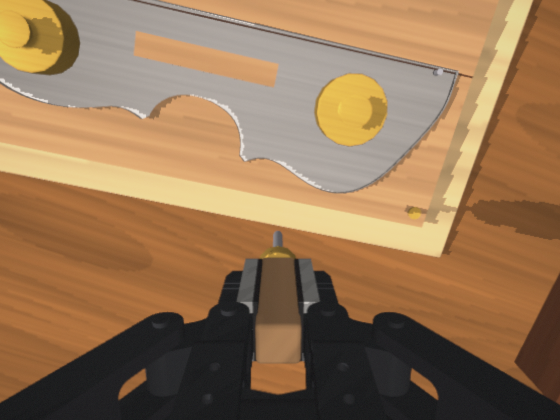

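View pics/s6a.png

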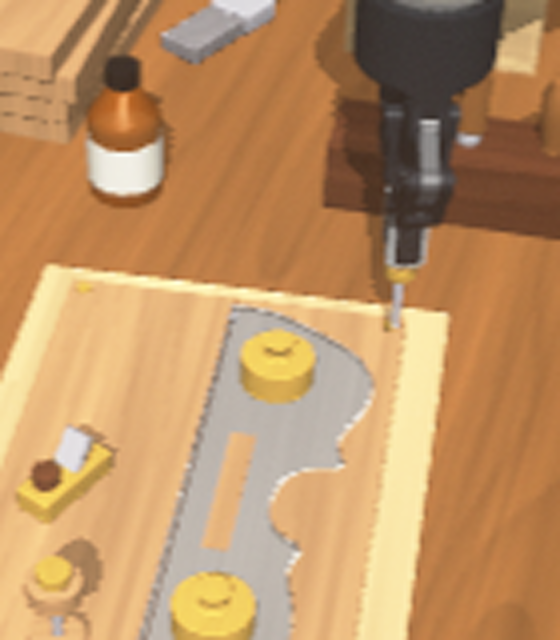

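Run:
```python
from h import *
f=load("w6"); s=load("s6"); crop("w6","w6a",258,215,298,275,8)
p=env.get_eef_pos(); print(p)
print(onz(f,(278,234),p[2]-.08), onz(s,(328.5,181),p[2]-.079), "tri",tri([(f,(278,234)),(s,(328.5,181))]))
print(proj(f,[p[0],p[1],p[2]-.079]),proj(s,[p[0],p[1],p[2]-.079]))
for n,c in dict(bot=(456,72),cor=(244,159)).items(): print(n,onz(f,c,.032))
```

```text
[ 0.47002665 -0.05000087  0.19907007]
[ 0.4702857  -0.04975571  0.11907007] [ 0.46921469 -0.04886004  0.12007007] tri [ 0.46980607 -0.04999005  0.11881678]
[278.25214321 235.17076853] [328.28954262 180.63468112]
bot [ 0.59912347 -0.13661293  0.032     ]
cor [ 0.48829867 -0.01561215  0.032     ]
```

View pics/w6a.png

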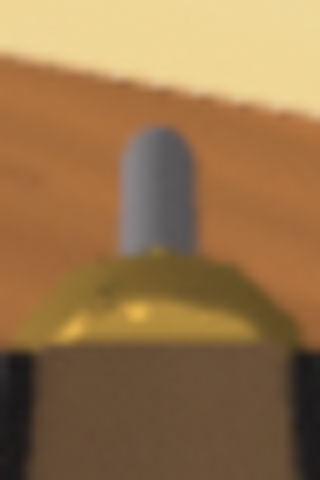

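```bash
cat > tr.py <<'E'
from fit import *
P0=np.array([.600,-.1372]); YAW=np.radians(8.3)
RT=np.array([[np.cos(YAW),-np.sin(YAW)],[np.sin(YAW),np.cos(YAW)]])
w=lambda a:P0+RT@np.asarray(a)
t_=lambda a:RT.T@(np.asarray(a)[:2]-P0)
RG=down(np.radians(-69.7))
def ft(n=3,dt=.02):
    a=[]
    for i in range(n):
        a.append(np.r_[env.get_ft_force(),env.get_eef_pos()]); env.hold(dt)
    a=np.mean(a,0); return a[:3],a[3:]
E
python3 - <<'E'
from tr import *
xy=w([-.101,.120]); print(xy)
env.move_l([*xy,.125],rot=RG,max_speed=.15); env.hold(.2)
b,p=ft(8,.03); print("bias",b,p,env.get_time()); np.save("bias.npy",b)
z=.113; env.move_l([*xy,z],max_speed=.05)
while z>.1035:
    f,p=ft(2); f=f-b; print(round(z,4),f.round(2),p.round(4),round(env.get_time(),2))
    if f[2]>2.0: break
    z-=.0010 if z>.1102 else .0005
    env.move_l([*xy,z],max_speed=.02)
np.save("cmd.npy",[*xy,z])
E
```

```text
[ 0.48273515 -0.03303688]
bias [-0.16441719 -0.14585234 -0.63427354] [ 0.4829449  -0.03319962  0.12554713] 11.3583
0.113 [ 0.28 -0.33 -0.03] [ 0.4825 -0.033   0.1126] 11.78
0.112 [ 0.72  0.32 -0.27] [ 0.4828 -0.033   0.1121] 12.07
0.111 [ 0.32 -0.11 -0.22] [ 0.4827 -0.033   0.111 ] 12.35
0.11 [0.69 0.02 0.03] [ 0.4827 -0.033   0.1099] 12.63
0.1095 [ 0.44 -0.31  0.3 ] [ 0.4827 -0.033   0.1095] 12.92
0.109 [ 0.33  0.19 -0.35] [ 0.4827 -0.033   0.109 ] 13.2
0.1085 [0.42 0.16 0.57] [ 0.4827 -0.033   0.1085] 13.48
0.108 [-0.63 -0.03  1.75] [ 0.4828 -0.033   0.1081] 13.77
0.1075 [-0.92 -0.03  6.07] [ 0.4829 -0.033   0.1077] 14.05
```

Run:
```python
from tr import *
b=np.load("bias.npy"); c=np.load("cmd.npy"); n=-RT@np.array([1,0])  # outward normal
z=c[2]+.0003; tx=-.101
env.move_l([*w([tx,.120]),z],max_speed=.02)
f,p=ft(3); f-=b; print(f.round(2)); 
while tx<-.082:
    step=.001 if tx<-.0955 else .0005
    tx+=step; z+=np.clip((f[2]-3)/8500*.5,-.0003,.0003)
    env.move_l([*w([tx,.120]),z],max_speed=.02)
    f,p=ft(2); f-=b; fn=f[:2]@n; ft_=f[:2]@(RT@np.array([0,1])); print(round(tx,4),round(z,5),"fn",fn.round(2),"ft",ft_.round(2),"fz",f[2].round(2),t_(p).round(4),round(env.get_time(),2))
    if fn>2.5: break
np.save("cmd.npy",[*w([tx,.12]),z])
```

```text
[-0.21  0.04  3.82]
-0.1 0.10785 fn 1.79 ft -0.88 fz 4.81 [-0.1   0.12] 14.63
-0.099 0.10795 fn 0.34 ft -0.0 fz 2.93 [-0.0988  0.12  ] 14.92
-0.098 0.10795 fn 0.82 ft 0.47 fz 2.44 [-0.0979  0.12  ] 15.2
-0.097 0.10792 fn 0.41 ft -0.22 fz 2.8 [-0.0969  0.12  ] 15.48
-0.096 0.10791 fn 0.9 ft 0.06 fz 3.51 [-0.0959  0.12  ] 15.77
-0.095 0.10794 fn 0.79 ft -0.19 fz 2.68 [-0.0949  0.12  ] 16.05
-0.0945 0.10792 fn 0.82 ft -0.49 fz 3.23 [-0.0945  0.12  ] 16.33
-0.094 0.10793 fn 1.14 ft -0.67 fz 2.68 [-0.094  0.12 ] 16.62
-0.0935 0.10791 fn 1.23 ft 0.18 fz 2.97 [-0.0935  0.12  ] 16.9
-0.093 0.10791 fn 0.84 ft -0.39 fz 2.89 [-0.0929  0.12  ] 17.18
-0.0925 0.1079 fn 1.28 ft 0.44 fz 3.37 [-0.0924  0.12  ] 17.47
-0.092 0.10793 fn 1.14 ft 0.28 fz 3.46 [-0.0919  0.12  ] 17.75
-0.0915 0.10795 fn 2.8 ft 0.32 fz 3.85 [-0.0916  0.12  ] 18.03
```

```bash
cat >> tr.py <<'E'
def path():
    S=[];E=[]
    for n,rows in (("w2",200),("w3",240)):
        W=contour(n,rows,.0315); X=RT.T@(W-P0).T; X=X.T
        sel=(X[:,1]<.134)&(X[:,1]>-.01)&(X[:,0]<-.004)&(X[:,0]>-.13); X=X[sel]
        dd,i=kt.query(X); E+=list(np.einsum('ij,ij->i',X-Q[i],N[i])); S+=list(ss[i])
    S=np.array(S);E=np.array(E); o=np.argsort(S); S=S[o];E=E[o]
    from scipy.ndimage import gaussian_filter1d
    g=np.linspace(0,ss[-1],600); k=np.exp(-.5*((g[:,None]-S)/.004)**2); e=(k@E)/k.sum(1)
    C=Q+N*e[:,None]; tt=np.gradient(C,axis=0); tt/=np.linalg.norm(tt,axis=1)[:,None]; nn=np.column_stack([tt[:,1],-tt[:,0]])
    if nn[300]@N[300]<0: nn=-nn
    return C+nn*.0025,nn,e
E
python3 - <<'E'
from tr import *
C,n,e=path()
for i in range(0,600,30): print(C[i].round(4),n[i].round(3),(e[i]*1000).round(2))
i=np.argmin(abs(C[400:,1]-.12))+400; print(i,C[i],n[i])
E
```

```text
[-0.0001 -0.0026] [-0.023 -1.   ] 0.11
[-0.0103 -0.0024] [-0.014 -1.   ] 0.46
[-0.0209 -0.0019] [-0.114 -0.993] 1.12
[-0.0315  0.0005] [-0.302 -0.953] 0.58
[-0.0415  0.0043] [-0.401 -0.916] -0.51
[-0.0508  0.0088] [-0.445 -0.895] -1.66
[-0.0599  0.0135] [-0.482 -0.876] -2.3
[-0.0687  0.0185] [-0.502 -0.865] -2.35
[-0.0775  0.0238] [-0.541 -0.841] -1.63
[-0.086  0.03 ] [-0.632 -0.775] -0.54
[-0.0939  0.0374] [-0.753 -0.658] 0.58
[-0.1003  0.0463] [-0.87  -0.493] 1.18
[-0.1045  0.0566] [-0.966 -0.258] 0.93
[-0.1061  0.0676] [-1.    -0.017] -0.02
[-0.1051  0.0782] [-0.98  0.2 ] -1.08
[-0.1021  0.0884] [-0.936  0.352] -1.84
[-0.0982  0.0979] [-0.917  0.4  ] -2.78
[-0.0942  0.107 ] [-0.92   0.393] -2.78
[-0.0912  0.1167] [-0.988  0.153] -1.84
[-0.092   0.1265] [-0.941 -0.339] -1.2
550 [-0.09090301  0.12009233] [-0.99997325  0.00731475]
```

```bash
cat > run.py <<'E'
import sys,json
from tr import *
C,nn,e=path(); b=np.load("bias.npy")
st=json.load(open("st.json")); i=st["i"];dl=st["dl"];z=st["z"]
end=int(sys.argv[1]); FN=3.0;FZ=3.5;stp=7
def go():
    env.move_l([*w(C[i]+nn[i]*dl),z],max_speed=.03)
    f,p=ft(2); f=f-b; n=RT@nn[i]; return f,p,f[:2]@n,f[:2]@np.array([-n[1],n[0]])
f,p,fn,fl=go()
while True:
    print(i,C[i].round(4),"dl",round(dl*1e3,2),"z",round(z*1e3,2),"fn",fn.round(1),"fl",fl.round(1),"fz",f[2].round(1),t_(p).round(4),round(env.get_time(),1))
    dl+=np.clip((fn-FN)/6000*.5,-.0005,.0008); z+=np.clip((f[2]-FZ)/8500*.5,-.0003,.0005)
    if fn>6.5 or f[2]>9:
        f,p,fn,fl=go(); continue
    json.dump(dict(i=i,dl=dl,z=z),open("st.json","w"))
    if i<=end: break
    i=max(i-stp,end)
    f,p,fn,fl=go()
E
echo '{"i":550,"dl":-0.0008,"z":0.10795}' > st.json
python3 - <<'E'
# settle on the corner: three in-place corrections
import json
from tr import *
C,nn,e=path(); b=np.load("bias.npy"); i=550; dl=-0.0008+.0; z=.10795
c=np.load("cmd.npy"); print("dl from contact",((t_(c)-C[i])@nn[i]))
dl=((t_(c)-C[i])@nn[i])
for k in range(3):
    env.move_l([*w(C[i]+nn[i]*dl),z],max_speed=.02); f,p=ft(3); f-=b; fn=f[:2]@(RT@nn[i]); print(dl,fn,f[2],env.get_time())
    dl+=(fn-3.5)/6000*.5
json.dump(dict(i=i,dl=dl,z=z),open("st.json","w"))
E
python3 run.py 494
```

```text
dl from contact 0.0005962970178908405
0.0005962970178908405 2.367293686731385 3.2754259565999604 18.3333
0.0005019048251184559 3.299359862017076 3.373227585044072 18.6333
0.00048518481361987893 3.5404197629992735 2.8896693266412283 18.9333
550 [-0.0909  0.1201] dl 0.49 z 107.95 fn 3.5 fl -0.3 fz 2.6 [-0.0914  0.1201] 19.2
543 [-0.0911  0.1177] dl 0.53 z 107.9 fn 2.2 fl 0.8 fz 1.9 [-0.0915  0.1176] 19.5
536 [-0.0914  0.1154] dl 0.47 z 107.8 fn 1.9 fl 1.0 fz 3.5 [-0.0918  0.1152] 19.8
529 [-0.092  0.113] dl 0.38 z 107.81 fn 2.2 fl 2.2 fz 3.9 [-0.0923  0.1127] 20.1
522 [-0.0927  0.1107] dl 0.31 z 107.83 fn 1.0 fl 2.1 fz 4.2 [-0.093   0.1106] 20.4
515 [-0.0936  0.1085] dl 0.14 z 107.87 fn 1.3 fl 1.3 fz 4.0 [-0.0938  0.1083] 20.6
508 [-0.0945  0.1064] dl -0.0 z 107.9 fn 2.0 fl 1.3 fz 3.8 [-0.0946  0.1061] 20.9
501 [-0.0954  0.1042] dl -0.09 z 107.92 fn 2.0 fl 0.9 fz 3.3 [-0.0955  0.1039] 21.2
494 [-0.0963  0.1021] dl -0.17 z 107.91 fn 3.0 fl 0.2 fz 3.8 [-0.0963  0.1018] 21.5
```

```bash
sed -i 's/FN=3.0/FN=3.5/' run.py; python3 run.py 360
```

```text
494 [-0.0963  0.1021] dl -0.17 z 107.92 fn 2.7 fl 2.1 fz 4.2 [-0.0963  0.1019] 21.8
487 [-0.0973  0.1   ] dl -0.23 z 107.96 fn 2.7 fl -0.4 fz 3.5 [-0.0971  0.0998] 22.1
480 [-0.0982  0.0979] dl -0.3 z 107.96 fn 3.5 fl 1.1 fz 3.6 [-0.0981  0.0976] 22.3
473 [-0.0991  0.0957] dl -0.3 z 107.96 fn 3.3 fl 1.1 fz 4.0 [-0.099   0.0954] 22.6
466 [-0.1001  0.0935] dl -0.32 z 107.99 fn 3.9 fl 1.3 fz 4.0 [-0.1     0.0932] 22.9
459 [-0.101   0.0913] dl -0.29 z 108.02 fn 3.6 fl 1.6 fz 3.0 [-0.1009  0.0909] 23.2
452 [-0.1019  0.089 ] dl -0.28 z 107.99 fn 5.2 fl 1.3 fz 3.8 [-0.1018  0.0888] 23.5
445 [-0.1027  0.0867] dl -0.13 z 108.01 fn 3.7 fl 2.2 fz 2.5 [-0.1026  0.0864] 23.8
438 [-0.1035  0.0843] dl -0.11 z 107.95 fn 3.7 fl 1.9 fz 2.3 [-0.1035  0.0841] 24.0
431 [-0.1042  0.082 ] dl -0.1 z 107.88 fn 3.7 fl 2.5 fz 2.8 [-0.1041  0.0817] 24.3
424 [-0.1048  0.0796] dl -0.08 z 107.84 fn 3.7 fl 0.5 fz 3.9 [-0.1047  0.0795] 24.6
417 [-0.1053  0.0772] dl -0.06 z 107.86 fn 4.0 fl 0.8 fz 3.4 [-0.1052  0.0769] 24.9
410 [-0.1057  0.0748] dl -0.02 z 107.85 fn 3.9 fl 1.1 fz 3.6 [-0.1057  0.0745] 25.2
403 [-0.106   0.0723] dl 0.01 z 107.86 fn 4.6 fl 2.3 fz 3.2 [-0.106  0.072] 25.4
396 [-0.1061  0.0698] dl 0.1 z 107.84 fn 4.5 fl 1.5 fz 3.6 [-0.1062  0.0695] 25.7
389 [-0.1061  0.0672] dl 0.18 z 107.84 fn 3.8 fl 2.5 fz 3.0 [-0.1063  0.0668] 26.0
382 [-0.106   0.0646] dl 0.21 z 107.81 fn 3.8 fl 2.4 fz 3.1 [-0.1061  0.0643] 26.3
375 [-0.1056  0.062 ] dl 0.23 z 107.79 fn 4.8 fl 1.4 fz 3.9 [-0.1059  0.0617] 26.6
368 [-0.1052  0.0595] dl 0.34 z 107.81 fn 4.0 fl 1.1 fz 3.6 [-0.1055  0.0591] 26.9
361 [-0.1046  0.057 ] dl 0.38 z 107.82 fn 4.8 fl 1.3 fz 3.7 [-0.105   0.0566] 27.1
360 [-0.1045  0.0566] dl 0.49 z 107.83 fn 4.5 fl 0.8 fz 2.7 [-0.1049  0.0564] 27.4
```

```bash
python3 run.py 20
```

```text
360 [-0.1045  0.0566] dl 0.57 z 107.78 fn 3.6 fl 1.3 fz 3.1 [-0.105   0.0564] 27.7
353 [-0.1037  0.0541] dl 0.58 z 107.76 fn 3.8 fl 0.9 fz 3.8 [-0.1042  0.0538] 28.0
346 [-0.1029  0.0516] dl 0.6 z 107.78 fn 4.2 fl 1.3 fz 3.2 [-0.1033  0.0512] 28.3
339 [-0.1018  0.0493] dl 0.66 z 107.76 fn 3.4 fl 1.6 fz 2.8 [-0.1022  0.0487] 28.6
332 [-0.1006  0.0469] dl 0.66 z 107.71 fn 3.9 fl 0.5 fz 4.1 [-0.1011  0.0464] 28.9
325 [-0.0993  0.0447] dl 0.69 z 107.75 fn 3.4 fl 1.5 fz 3.7 [-0.0997  0.0441] 29.1
318 [-0.0979  0.0425] dl 0.68 z 107.76 fn 3.2 fl 0.5 fz 3.7 [-0.0983  0.0419] 29.4
311 [-0.0964  0.0405] dl 0.66 z 107.77 fn 2.7 fl 1.5 fz 2.9 [-0.0967  0.0399] 29.7
304 [-0.0948  0.0385] dl 0.6 z 107.74 fn 3.3 fl -0.4 fz 4.6 [-0.0953  0.0381] 30.0
297 [-0.0932  0.0366] dl 0.58 z 107.81 fn 2.2 fl 1.3 fz 2.9 [-0.0933  0.0359] 30.3
290 [-0.0914  0.0347] dl 0.47 z 107.77 fn 2.7 fl -0.9 fz 4.6 [-0.0917  0.0343] 30.6
283 [-0.0895  0.033 ] dl 0.41 z 107.83 fn 3.4 fl 0.8 fz 3.2 [-0.0896  0.0324] 30.8
276 [-0.0877  0.0314] dl 0.4 z 107.81 fn 3.8 fl -0.6 fz 4.7 [-0.0879  0.0309] 31.1
269 [-0.0858  0.0298]
[... 2356 characters left out ...]
.8 fl -2.5 fz 4.1 [-0.0258 -0.0017] 39.3
66 [-0.0231 -0.0016] dl 0.57 z 107.81 fn 3.2 fl 0.3 fz 2.6 [-0.0229 -0.0022] 39.6
59 [-0.0206 -0.002 ] dl 0.55 z 107.75 fn 3.7 fl -1.4 fz 4.7 [-0.0205 -0.0025] 39.9
52 [-0.0181 -0.0022] dl 0.57 z 107.82 fn 2.9 fl 0.5 fz 3.4 [-0.0177 -0.0027] 40.2
45 [-0.0156 -0.0023] dl 0.51 z 107.82 fn 2.2 fl -1.6 fz 4.2 [-0.0155 -0.0028] 40.5
38 [-0.0131 -0.0024] dl 0.4 z 107.86 fn 3.1 fl -0.0 fz 4.2 [-0.0128 -0.0028] 40.8
31 [-0.0107 -0.0024] dl 0.37 z 107.91 fn 3.3 fl -0.5 fz 3.4 [-0.0105 -0.0028] 41.0
24 [-0.0083 -0.0024] dl 0.35 z 107.9 fn 2.8 fl -0.1 fz 2.3 [-0.008  -0.0027] 41.3
20 [-0.0069 -0.0025] dl 0.29 z 107.83 fn 2.8 fl -2.1 fz 4.5 [-0.0069 -0.0027] 41.6
```

Run:
```python
from tr import *
f,p=ft(5,.03); print(f-np.load("bias.npy"),env.get_time()); grab("wrist","w7"); grab("side","s7"); grab("top","t7")
crop("w7","w7a",180,130,380,280,4); crop("s7","s7a",240,140,340,230,6)
```

```text
[-1.39165721 -3.03957666  4.34949811] 41.7667
```

View pics/w7a.png

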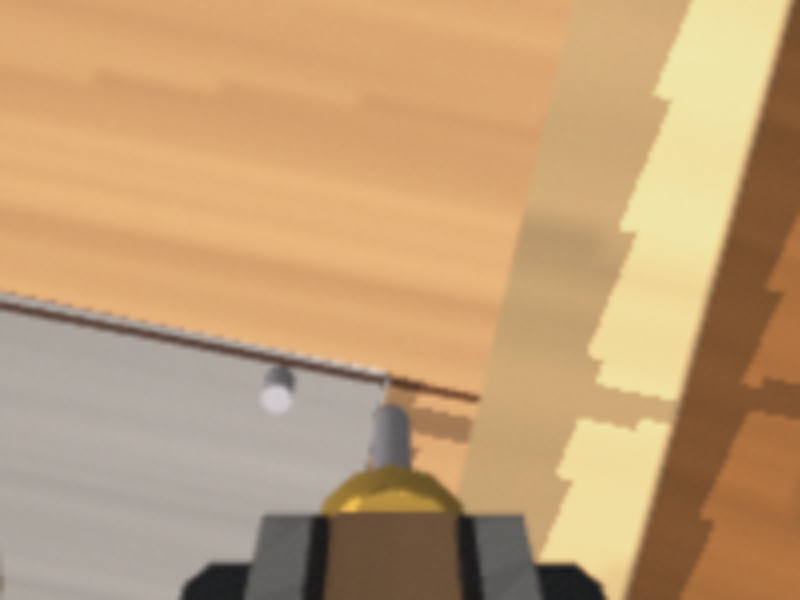

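View pics/s7a.png

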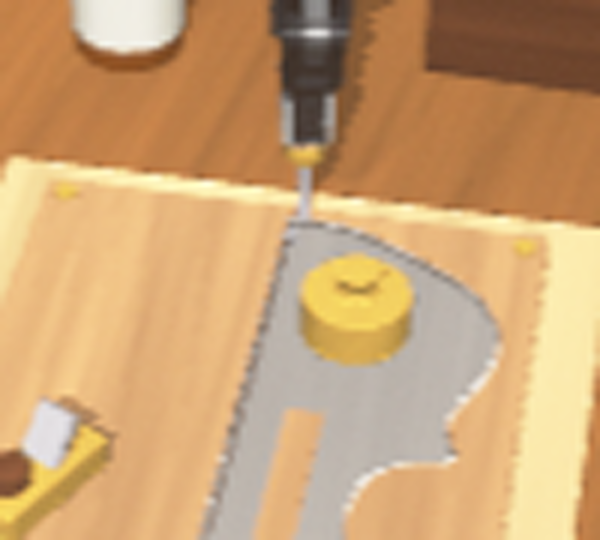

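Run:
```python
from tr import *
p=env.get_eef_pos(); a=t_(p)
env.move_l([*w([a[0],a[1]-.004]),.1095],max_speed=.04)
q=w([a[0],a[1]-.006]); env.move_l([*q,.2],max_speed=.12)
g=np.load("grasp.npy")
env.move_pose([g[0],g[1],.18],RG); env.hold(.25); _,p=ft(4,.03); off=g[:2]-p[:2]; print("off",off,p,env.get_time())
grab("wrist","w8"); grab("side","s8"); crop("w8","w8a",230,200,330,280,7); crop("s8","s8a",290,60,400,160,6)
np.save("off.npy",off)
```

```text
off [-0.00042671 -0.00075618] [ 0.54987491 -0.34514696  0.18009792] 44.3
```

View pics/w8a.png

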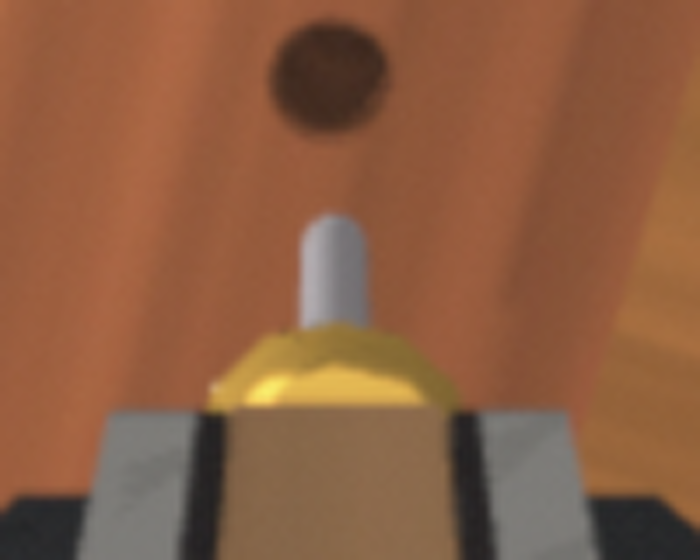

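View pics/s8a.png

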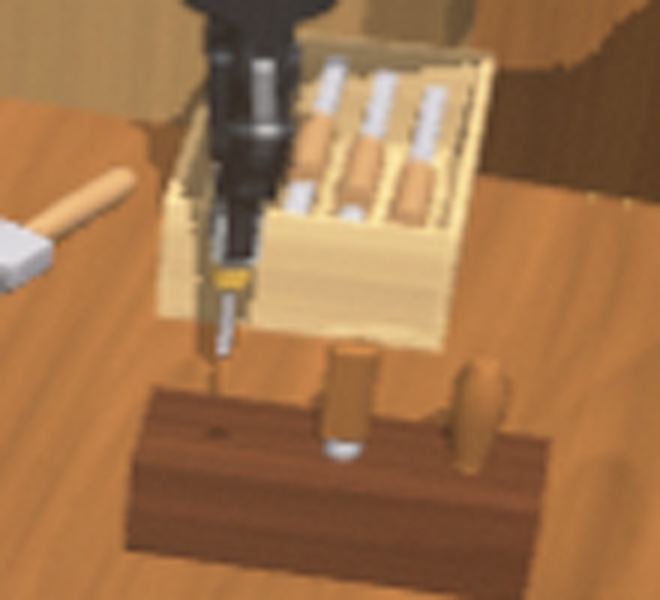

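Run:
```python
from tr import *
f=load("w8"); h=onz(f,(277.1,210.9),.055); n=onz(f,(277.7,231.6),.1005); print("hole",h,"nose",n,"diff",(h-n)[:2])
p=env.get_eef_pos(); g=np.load("grasp.npy"); off=np.load("off.npy"); print(p)
xy=g[:2]+off
env.move_l([*xy,.13],max_speed=.1); env.hold(.2); fb,p=ft(4,.03); print(p-[*g[:2],0],fb)
for z in (.110,.100,.0975,.0965,.0960,.0955,.095):
    env.move_l([*xy,z],max_speed=.05); fo,p=ft(2); fo-=fb; print(z,fo.round(2),p.round(4),round(env.get_time(),2))
    if fo[2]>3 or np.hypot(*fo[:2])>4: break
```

```text
hole [ 0.54983431 -0.3446156   0.055     ] nose [ 0.55133232 -0.34448603  0.1005    ] diff [-0.00149802 -0.00012957]
[ 0.5495949  -0.34567206  0.18007006]
[-0.00019877 -0.00088118  0.13058343] [ 0.02526426  0.25753155 -0.6865437 ]
0.11 [ 0.08 -0.2  -0.21] [ 0.549  -0.3466  0.1098] 45.97
0.1 [-0.01 -0.01 -0.21] [ 0.5489 -0.3465  0.0996] 46.35
0.0975 [ 0.03 -0.27  0.3 ] [ 0.549  -0.3466  0.0974] 46.63
0.0965 [0.73 0.02 0.11] [ 0.549  -0.3467  0.0965] 46.92
0.096 [-0.38 -0.92 -0.17] [ 0.549  -0.3467  0.096 ] 47.2
0.0955 [ 0.59 -0.64  0.  ] [ 0.5491 -0.3467  0.0955] 47.48
0.095 [-2.04  0.76  7.48] [ 0.5491 -0.3467  0.0955] 47.77
```

Run:
```python
from tr import *
p=env.get_eef_pos(); env.move_l([.5494,-.3459,.0957],max_speed=.02); env.hold(.1); print(env.get_ft_force())
env.command_gripper(.04); env.hold(.3)
env.move_l([.5494,-.3459,.19],max_speed=.1); env.hold(.2); print(env.get_eef_pos(),env.get_time())
grab("wrist","w9"); grab("side","s9"); crop("s9","s9a",290,60,400,160,6)
```

```text
[-0.09559219 -0.02731826 -0.27595661]
[ 0.54923976 -0.34580773  0.18946892] 50.0833
```

View pics/w9.png

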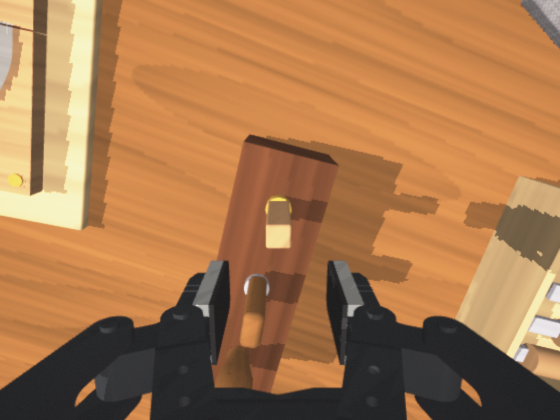

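View pics/s9a.png

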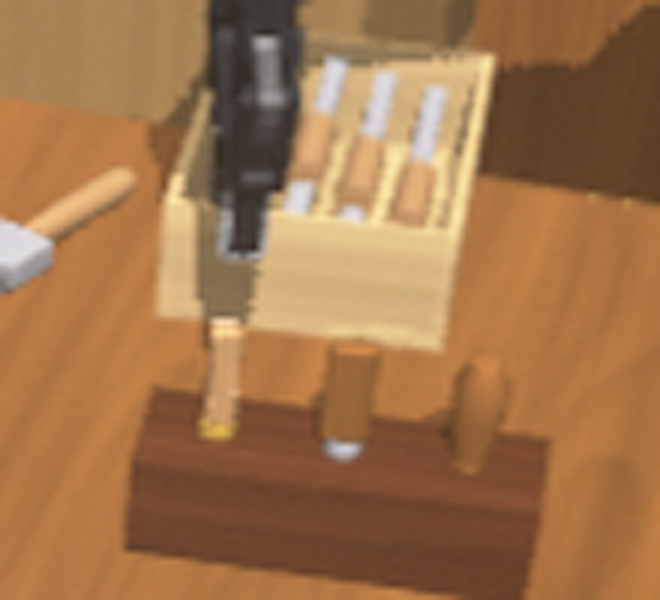

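Run:
```python
from tr import *
f=load("w9"); print(onz(f,(278,236.5),.115)); env.hold(.3); env.finish_job(); print(env.get_time())
```

```text
[ 0.54992809 -0.34530176  0.115     ]
the job is handed in; nothing more can be done
the job is handed in; nothing more can be done
```

The lower bout is traced in one line and the stylus is back in its hole. I handed the job in at about 50 s of the 72 s; it gave no verdict.

**Trace:** I took the stylus from its hole and set the point on the maple at template (-0.101, 0.120) m. Then I slid it in until it touched the template's edge near the lower corner. From there I followed the edge in 2.5 mm steps to about x = -0.007 m at the bottom end.
- **Force against the template:** 1.0 to 5.2 N.
- **Force on the maple:** 1.9 to 4.7 N along the trace, with a brief 6.1 N at first touchdown.
- **Sampling:** these are readings at the end of each step, with noise of about 0.5 N. Forces between samples were not recorded.

**Return:** the ferrule touched the block at the same height as at the grasp. The last wrist and side pictures show the stylus upright and fully down, its handle top within about 0.5 mm of where it started. The knife and gouge looked untouched in those pictures. I did not recheck the other bench items at the end.

**Disagreement:** the cameras disagreed on where the template's bottom end lies. The top camera put it up to 8 mm nearer the robot than the wrist views, and the side view differed by about 2 px. I used the wrist views. First contact came within 1 mm of their prediction, and the edge then stayed within 0.7 mm of the path all the way round.

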